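# Take the hot lantern off the shelf hook with the lifter

## Task

The candle lantern hanging from the hook under the little shelf is hot: using the two-pronged lifter, lift it by its handle up and off the hook, carry it over and set it down gently and upright, wholly on the round cork mat. Never touch the lantern with the gripper itself and leave the ornaments and other things where they are. Finish with the lifter drawn clear of the lantern and laid back down flat on the bare console top, the way up you found it.

Things in the scene. Friction and masses are not known exactly. Their poses are not given: they have to be found in the camera images.
- lantern: Square dark-metal lantern, 0.14-0.26 kg: box 70 x 70 mm, 85 tall, with a rigid upright wire handle (6 mm round) in its own y-z plane: legs at y = -32 and +32 mm joined by a level top bar, underside 170 mm above the lantern's. Origin: centre of underside, z up. At the start it hangs by the middle of that bar on the hook, free to swing.
- lantern_handle (a point): Middle of the underside of the lantern handle's top bar (170 mm above the lantern's origin).
- lifter: Lantern lifter lying on the console, 229 mm long, 0.12 kg. Origin: underside of the wooden handle's centre; x towards the prongs, z up. Handle 100 long (x -50 to 50), 20 wide, 34 tall. Low 8 mm steel neck to a crossbar at x = 105; from it two 8 mm prongs at y = -14 and +14 mm to x = 175, where the tips turn up.
- lifter_seat (a point): Midway between the prongs, at their upper side (8 mm above the lifter's underside), x = 142 mm from its origin: where a load's bar should lie. Prongs are free for a load from x = 109 to 171 mm; the upturned tips stand 14 mm above this level; the clear gap between the prongs is 20 mm.
- shelf: Small fixed shelf unit, open side -x (own frame). Origin: on the console straight below the hook's seat. White board with underside 335 mm up, x -30 to 130, y -150 to 150 mm; posts at x = 118, y = -140 and 140; foot plate 12 mm high, x 70 to 140. Things on the board are fixed. A hook of 8 mm rod hangs under it in the plane y = 0.
- hook_seat (a point): Top of the hook's level part, 266 mm up, on which the handle bar hangs; axes as the shelf's. The hook runs level from x = 45 to -20 mm, then turns up to a tip 282 mm high. Above the tip a fixed keeper pin ends 296 mm up: the 6 mm bar leaves towards -x only through the 14 mm opening between them, so raised 16 to 24 mm.
- mat: Round cork mat, 150 mm across, 8 mm thick, fixed on the console (not the loose square cork trivet). Origin: centre of the underside.
- remote: Black remote control, 150 x 45 x 18 mm, loose; origin centre of underside.
- trivet: Loose square cork trivet, 110 x 110 x 8 mm, at the back; origin centre of underside.
- egg_tall: Loose brass ornament, 48 mm across, 63 mm tall; origin centre of underside.
- egg_small: Loose copper ornament, 38 mm across, 40 mm tall; origin centre of underside.
- mug: Loose white mug, 80 mm across, 90 mm tall; origin centre of underside.
There are look-alikes about, which are no part of the job. Of the things shaped like the lifter, the wooden one is meant. There is more than one size of the lantern; the job needs the larger.

How it is judged (in metres and radians):
On the way:
1. the lantern is off the hook and hangs on the lifter alone, clear of the shelf (contact force between lantern and lifter above 0.5 N and contact force between lantern and shelf below 0.05 N and horizontal distance between lantern_handle and hook_seat above 0.045 m and height (world z) of lantern above 0.03 m), for 0.3 s.
At the end, for the whole second after the job is handed in: The lantern stands at rest, upright within 0.05 rad, wholly on the round mat (its centre within 27 mm of the mat's centre); the lifter lies at rest flat on the console top, way up as found (within 0.1 rad, underside less than 6 mm up), not touching the lantern (horizontal distance between lantern and mat below 0.027 m and z of lantern in the frame of mat between 0.005 and 0.012 m and angle between lantern's own z axis and vertical below 0.05 rad and linear speed of each of lantern, lifter below 0.02 m/s and contact force between lifter and lantern below 0.05 N and height (world z) of lifter below 0.006 m and angle between lifter's own z axis and vertical below 0.1 rad).
It fails at once if the gripper or arm touches the lantern (contact force between any of the fingers, the arm and lantern above 0.5 N).
It fails at once if the lantern is set down or knocked hard (over 15 N) (contact force between lantern and anything else above 15 N).
It fails at once if the lantern is tipped over (beyond 0.7 rad) (angle between lantern's own z axis and vertical above 0.7 rad).
It fails at once if a bystander (remote, trivet, ornament, or mug) is moved more than 30 mm or tipped (distance of any of remote, trivet, egg_tall, egg_small, mug from where it was at the start of the episode above 0.03 m or angle between any of remote, trivet, egg_tall, egg_small, mug's own z axis and vertical above 0.4 rad).
It also fails if it takes over 66 s, if anything falls off the work surface, if the arm or the gripper's body presses on something with over 40 N, if the wrist force passes 120 N, or if a joint passes its speed limit or range.

## Robot

A 6-joint arm with a two-finger parallel gripper is mounted at the origin on the work surface. World frame = base frame: x ahead of the robot, y to its left, z up, the work surface at z = 0. Lengths are in m, angles in degrees, forces in N, time in s.
With the tool pointing down it reaches from about 0.3 to 0.75 m from the base axis. Payload 8.5 kg.
Tool frame: the origin (TCP) lies on the centre line of the jaws, within the pads' length; the fingertips stand 8 mm ahead of it and the grasp point (between the pads) lies 11 mm behind it (ctrl.nose_length is the distance from the TCP to the fingertips, in m); z points along the fingers, y is the direction in which the jaws open and shut (so a half turn about z gives the same grasp; the last joint's range is limited). The gripper opens to 85 mm and grips with 20 to 120 N. Pads are 22 mm wide; open, the fingers measure 114 mm over their backs; the gripper's body (76 mm by 85 mm) begins 54 mm behind the grasp point. The pads swing forward as they close: fully open they stand 13 mm farther back than shut.
Start: joints at [-76.221, 21.807, 74.336, -0, 83.858, -12.336], TCP at [0.242, -0.494, 0.239] pointing down, gripper open.
Joint ranges: [-178.18, 178.18], [-50.72, 133.34], [12.68, 142.11], [-81.47, 261.47], [9.98, 163.14], [-165.26, 165.26]. Speed limits (degrees/s): [136.94, 136.94, 180, 180, 180, 180].

## Interface

Orientations are given as [roll, pitch, yaw] about the fixed x, y, z axes, in that order (R = Rz(yaw) Ry(pitch) Rx(roll)).
In Python, from cell import ctrl gives the robot as it stands.
- The arm moves only by the tool step_arm, never from a script. Its argument "targets" is a list of rows, each an object with "xyz": the shift along the tool's x, y, z in m, a list of three; "turn": the turn about the tool's z in degrees. In form: [{"xyz": [tx, ty, tz], "turn": turn}, ...]. A call has 1 to 10 rows; each row shifts and turns the pose as measured when the row begins, along the tool's axes as they then stand; what a row does not reach is not made up. A row lasts 1/10 s, in which the tool goes at most 50 mm and 8.59 degrees, less where a joint would pass 70% of its speed; a pose out of reach is approached as far as the arm can. A call with a gripper value outside its range is refused whole. "grip" is the closure, from 0 (fully open) to 1 (shut), set as the call begins (left out, the last holds). The fingers move at their own pace and stop on an object; "newtons" is the grip in N (left out, the last holds). Time passes only in rows, so rows that do not move let the fingers close. It gives the time, the measured TCP pose, the force and the opening at its end, in the units of the state.
- ctrl.get_obs(): the state, without advancing time (a new reading comes with each control period).
- ctrl.grab_frame(name): name is "scene" or "top"; returns a dict with "frame" (400x640x3 uint8, red, green, blue), "depth" (400x640 float32, m along the optical axis (not along the pixel's ray), 0 where there is no reading), "fx", "fy", "cx", "cy" (pixels), "position" and "orientation" of the camera in the world. Camera axes: x right, y up, looking along -z (the intrinsics and any distortion apply to the point x, -y, -z); pixel columns grow to the right and rows downward; lengths in m; the calibration is good to about 2 mm. A picture is of the moment at which its call begins.
- ctrl.hand_in(): hands the job in, once; it reports no verdict.
Trained networks look in the newest picture that a camera, given by its name, has taken for a name from the list of things; names that differ only in an ending like _2 or _b are one class to them, and where a whole thing is asked for, a point or a joint stands for the part that bears it (a point fixed in the world has none). Each returns a list of dicts, best first, with "score" (0 to 1); they miss things now and then, are a little off and sometimes report something else, mostly with a low value. They report only what shows in the picture. A call takes as long as a camera call. They do not tell look-alikes from the thing itself.
- ctrl.look_for(camera, name): "uv" ([column, row] in pixels, amid what is visible of it).
- ctrl.place_of(camera, name): "uv" ([column, row] in pixels: a listed point, or the origin of a listed thing).
The state is a dict: "t": time; "q": joint angles; "joint_velocities": joint speeds; "joint_torque": joint torques, N m; "ee_pos": TCP position; "ee_rot": TCP orientation; "force": force on the tool from outside, world axes, zero at the start; "wrist_torque": the same for the moment, N m; "finger_gap": opening from 0.0 (shut) to 1.0 (fully open).
Only numpy, scipy, OpenCV 4.12 (cv2) and the standard library are available. Lean on these libraries where they do the work, as an engineer would, in place of code of your own. Each camera call takes 0.05 s, during which the arm holds its last target. There are 200 camera calls.

## Working session

There is one attempt and no reset: what is moved stays moved. The work goes in short steps, Python scripts to look and compute and a tool call to move; the robot and the scene stay as the last step left them, time stands still between calls to the robot, and variables do not carry over. Pictures are saved under pics/ and viewed, about 8 in all and at most 12, crops included, and the job is handed in when it is done.

Besides the shell and the picture viewer there is one more tool, called after ">>>" as name(argument=value, ...) on one line, values as JSON. step_arm: Moves the arm, as the interface text tells. Its arguments: {"type":"object","properties":{"targets":{"type":"array","items":{"type":"object","properties":{"xyz":{"type":"array","items":{"type":"number"}},"turn":{"type":"number"}}}},"grip":{"type":"number"},"newtons":{"type":"number"}},"required":["targets"]}

```bash
ls; mkdir -p pics; cat > h.py <<'E'
import numpy as np, cv2, pickle
from scipy.spatial.transform import Rotation as R
from cell import ctrl
def Rm(o): 
    o=np.array(o,float)
    return o if o.shape==(3,3) else (R.from_quat(o).as_matrix() if o.size==4 else R.from_euler('xyz',o,degrees=True).as_matrix())
def pt(f,u,v,d=None,z=None):
    r=np.array([(u-f['cx'])/f['fx'],-(v-f['cy'])/f['fy'],-1.]); M=Rm(f['orientation']); p=np.array(f['position'])
    w=M@r
    if z is not None: d=(z-p[2])/w[2]
    elif d is None: d=f['depth'][int(round(v)),int(round(u))]
    return p+d*w
def cloud(f):
    v,u=np.mgrid[:400,:640]; d=f['depth']
    r=np.stack([(u-f['cx'])/f['fx'],-(v-f['cy'])/f['fy'],-np.ones(u.shape)],-1)*d[...,None]
    return r@Rm(f['orientation']).T+np.array(f['position'])
def proj(f,P):
    c=(np.array(P)-np.array(f['position']))@Rm(f['orientation'])
    return f['cx']+f['fx']*c[...,0]/-c[...,2], f['cy']-f['fy']*c[...,1]/-c[...,2]
def save(f,n): cv2.imwrite('pics/'+n,f['frame'][...,::-1])
E
python3 - <<'E'
from h import *
print(ctrl.get_obs())
for c in('scene','top'):
    f=ctrl.grab_frame(c); save(f,c+'0.png'); pickle.dump(f,open(c+'0.pkl','wb'))
    print(c,{k:f[k] for k in f if k not in('frame','depth')})
    for n in 'lantern lantern_handle lifter lifter_seat shelf hook_seat mat remote trivet egg_tall egg_small mug'.split():
        print(n,[(np.round(r['uv']).astype(int).tolist(),round(r['score'],2)) for r in ctrl.place_of(c,n)][:4])
E
```

```text
pics
{'t': 0.0, 'q': array([-7.62204456e+01,  2.18424567e+01,  7.43850525e+01,  6.98293720e-04,
        8.38592646e+01, -1.23349873e+01]), 'joint_velocities': array([ 0.11331991,  0.07729318,  0.03073383, -0.01407656,  0.04880011,
       -0.10212822]), 'joint_torque': array([-1.27748837e-03, -4.48466849e+01, -2.31279677e+01, -2.18299929e-04,
        4.75196415e-03,  3.02311435e-05]), 'ee_pos': array([ 0.24202998, -0.49356692,  0.23869627]), 'ee_rot': array([-1.79915378e+02, -1.92153669e-02,  2.61144523e+01]), 'force': array([-0.02467588,  0.0856686 ,  0.21812117]), 'wrist_torque': array([0.01579219, 0.00763619, 0.05828671]), 'finger_gap': 1.003967045102068}
scene {'fx': 371.1960763912286, 'fy': 371.1960763912286, 'cx': 326.45753117057126, 'cy': 201.50993485986714, 'position': array([1.22193639, 0.40216553, 0.72883998]), 'orientation': array([ 56.80863263,   1.14974517, 118.11196332])}
lantern [([224, 227], 0.83), ([230, 255], 0.74), ([205, 224], 0.62)]
lantern_handle [([201, 199], 0.63), ([466, 275], 0.19)]
lifter [([426, 222], 0.77), ([345, 247], 0.69)]
lifter_seat [([399, 242], 0.9
[... 254 characters left out ...]
66, 275], 0.75)]
top {'fx': 428.26364555041545, 'fy': 428.26364555041545, 'cx': 316.7897476698575, 'cy': 195.76289693822665, 'position': array([0.396667  , 0.00335353, 1.22038305]), 'orientation': array([  4.41468534,  -0.60404368, -90.93343827])}
lantern [([410, 141], 0.87), ([459, 175], 0.66), ([292, 171], 0.6)]
lantern_handle [([476, 170], 0.87), ([425, 126], 0.83)]
lifter [([305, 215], 0.64), ([233, 293], 0.56)]
lifter_seat [([295, 169], 0.92), ([250, 246], 0.65)]
shelf []
hook_seat [([425, 123], 0.58)]
mat [([225, 151], 0.62)]
remote []
trivet [([316, 106], 0.68)]
egg_tall [([304, 140], 0.68), ([304, 216], 0.21)]
egg_small [([324, 137], 0.55), ([428, 124], 0.26)]
mug [([183, 231], 0.9)]
```

View pics/scene0.png

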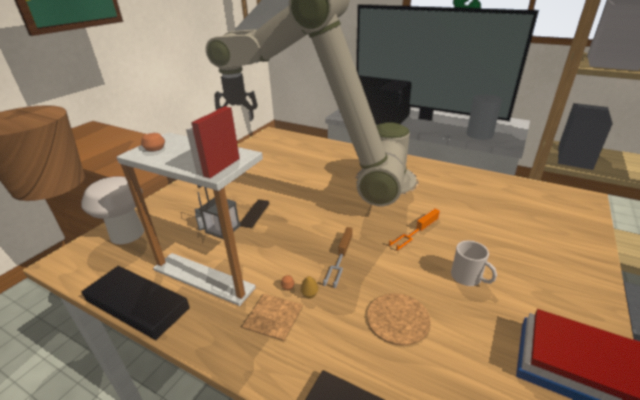

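View pics/top0.png

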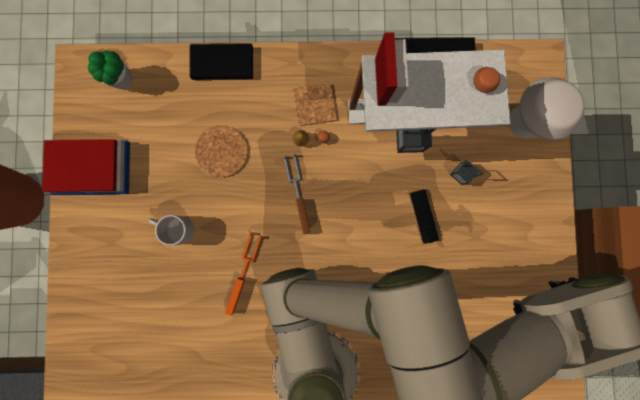

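Scene camera: wooden lifter at (340,258), with an orange look-alike at (415,230). The large lantern hangs under the shelf at (217,217), and a smaller one stands by the remote. Top camera: wooden lifter (300,195), orange (245,275), large lantern (413,140), small lantern (465,172), round mat (222,151), square trivet (315,104). I choose the wooden lifter, the hanging lantern and the round mat.

```bash
python3 - <<'E'
from h import *
T=pickle.load(open('top0.pkl','rb'));S=pickle.load(open('scene0.pkl','rb'))
CT,CS=cloud(T),cloud(S)
def hsv(f): return cv2.cvtColor(f['frame'],cv2.COLOR_RGB2HSV)
# table height check
for C,uv in((CT,(260,100)),(CT,(360,180)),(CS,(380,270))): print('table',C[uv[1],uv[0]].round(4))
# board
m=(CT[...,2]>.33)&(CT[...,2]<.37); m[:, :340]=0; m[150:]=0;m[:,530:]=0
P=CT[m]; print('board n',m.sum(),'z',np.median(P[:,2])); 
r=cv2.minAreaRect((P[:,:2]*1000).astype(np.float32)); print('rect',r, cv2.boxPoints(r).round(0).tolist())
# mat
H=hsv(T); 
z=CT[...,2]; m=((z>.0045)&(z<.014)); m[:, :180]=0;m[:,262:]=0;m[:110]=0;m[190:]=0
(cx,cy),rad=cv2.minEnclosingCircle(np.argwhere(m)[:,::-1].astype(np.float32)); print('mat',m.sum(),cx,cy,rad,pt(T,cx,cy,z=.008), 'mean',CT[m].mean(0))
# lifter: region in top
m=(z>.004)&(z<.05); m[:150]=0;m[240:]=0;m[:,:275]=0;m[:,320:]=0
P=CT[m]; h=P[P[:,2]>.022]; print('handle n',len(h),h.mean(0)); r=cv2.minAreaRect((h[:,:2]*1000).astype(np.float32)); print(r)
l=P[P[:,2]<.02]; print('low',len(l)); 
for uv in [(295,169)]: print('seat top',pt(T,*uv,z=.008))
print('seat scene',pt(S,335,272,z=.008),'hook scene',pt(S,210,175,z=.266),pt(S,201,199,z=.266),'hook top',pt(T,425,123,z=.266))
print('egg',pt(T,304,140,z=0),pt(T,324,137,z=0),'mug',pt(T,183,231,z=0),CT[175,465])
def crop(f,x0,y0,w,h,s,n):
    cv2.imwrite('pics/'+n,cv2.resize(f['frame'][y0:y0+h,x0:x0+w,::-1],None,fx=s,fy=s,interpolation=cv2.INTER_CUBIC))
a=cv2.resize(S['frame'][150:310,140:380],None,fx=3.3,fy=3.3,interpolation=cv2.INTER_CUBIC)
cv2.imwrite('pics/crop1.png',a[...,::-1])
E
```

```text
table [0.7717 0.1492 0.0013]
table [ 0.5344 -0.136  -0.0022]
table [0.4892 0.1629 0.002 ]
board n 9111 z 0.35154753432630514
rect ((683.461181640625, -257.430908203125), (161.65586853027344, 301.4527893066406), 1.6846132278442383) [[598.0, -109.0], [607.0, -410.0], [769.0, -406.0], [760.0, -104.0]]
mat 1762 218.5703582763672 151.21336364746094 47.62893295288086 [0.62196652 0.26741884 0.008     ] mean [0.62382838 0.26096258 0.00735482]
handle n 260 [0.43560379 0.0307488  0.03251228]
((495.7220458984375, 43.707481384277344), (223.67132568359375, 20.1539363861084), 12.173108100891113)
low 213
seat top [0.5675513  0.04993578 0.008     ]
seat scene [0.55830258 0.0578579  0.008     ] hook scene [ 0.6255016  -0.26913239  0.266     ] [ 0.72262052 -0.20674932  0.266     ] hook top [ 0.6320976  -0.25634915  0.266     ]
egg [0.65264823 0.02323732 0.        ] [ 0.66061596 -0.03465212  0.        ] mug [0.39649367 0.36930644 0.        ] [ 0.53735989 -0.41879146  0.0551629 ]
```

View pics/crop1.png

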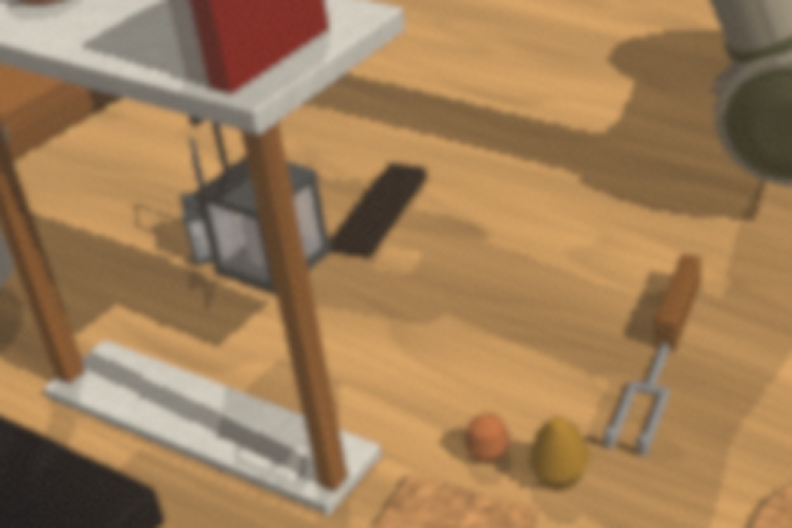

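The crop confirms the wooden lifter, prongs towards the shelf side, and that the large lantern is hanging from the hook. Next I refine the lifter, mat and lantern yaw with averaged depth.

```bash
python3 - <<'E'
from h import *
fs=[ctrl.grab_frame('top') for _ in range(6)]; T=dict(fs[0]); T['depth']=np.median([f['depth'] for f in fs],0); T['frame']=np.mean([f['frame'] for f in fs],0).astype(np.uint8)
gs=[ctrl.grab_frame('scene') for _ in range(6)]; S=dict(gs[0]); S['depth']=np.median([f['depth'] for f in gs],0); S['frame']=np.mean([f['frame'] for f in gs],0).astype(np.uint8)
pickle.dump((T,S),open('avg.pkl','wb'))
for nm,f in(('top',T),('scene',S)):
    C=cloud(f); z=C[...,2]; X,Y=C[...,0],C[...,1]
    # lifter handle
    m=(abs(X-.433)<.07)&(abs(Y-.03)<.035)&(z>.024)&(z<.045)
    r=cv2.minAreaRect((C[m][:,:2]*1000).astype(np.float32)); print(nm,'handle',m.sum(),r,np.median(C[m][:,2]))
    d=np.linalg.svd(C[m][:,:2]-C[m][:,:2].mean(0))[2][0]; print('  yaw',np.degrees(np.arctan(d[1]/d[0])),C[m].mean(0))
    m=(X>.5)&(X<.62)&(abs(Y-.055)<.04)&(z>.005)&(z<.03); print('  prongs',m.sum(),C[m].mean(0),C[m][:,0].max())
    # mat: disc search on table-corrected height
    w=(abs(X-.622)<.14)&(abs(Y-.265)<.13)&(abs(z)<.02); P=C[w]
    ring=np.hypot(P[:,0]-.622,P[:,1]-.265)>.09
    A=np.c_[P[:,:2],np.ones(len(P))]; c=np.linalg.lstsq(A[ring],P[ring,2],rcond=None)[0]; hgt=P[:,2]-A@c
    best=max((np.sum(hgt[i:=np.hypot(P[:,0]-a,P[:,1]-b)<.075]-.004),a,b) for a in np.arange(.59,.65,.001) for b in np.arange(.235,.295,.001)); print('  mat',best)
    # lantern
    m=(X>.56)&(X<.70)&(abs(Y+.258)<.07)&(z>.08)&(z<.2); print('  lantern',m.sum())
    if m.sum()>20:
        P=C[m];t=P[P[:,2]>.172];print('   all min/max',P.min(0),P.max(0),'top',len(t),t.mean(0) if len(t) else '')
        if len(t)>5: print(cv2.minAreaRect((t[:,:2]*1000).astype(np.float32)))
    m=(X>.56)&(X<.70)&(abs(Y+.258)<.07)&(z>.2)&(z<.285); print('  bar-ish',m.sum(),C[m].mean(0) if m.any() else '')
    print('  net mat',[pt(f,*r['uv'],z=.0).round(3) for r in ctrl.place_of(nm,'mat')][:2],'hook',[pt(f,*r['uv'],z=.266).round(3) for r in ctrl.place_of(nm,'hook_seat')][:2],'bar',[(pt(f,*r['uv'],z=.266).round(3),r['score']) for r in ctrl.place_of(nm,'lantern_handle')][:3],'lan',[pt(f,*r['uv'],z=.096).round(3) for r in ctrl.place_of(nm,'lantern')][:3], 'lift',[pt(f,*r['uv'],z=0).round(3) for r in ctrl.place_of(nm,'lifter')][:2])
E
```

```text
top handle 261 ((435.18389892578125, 30.586185455322266), (99.65046691894531, 19.831331253051758), 11.787233352661133) 0.03241744486471876
  yaw 11.902820797211877 [0.43485025 0.03046883 0.03253765]
  prongs 158 [0.56106277 0.05696883 0.00774777] 0.611896461429245
  mat (np.float64(8.428563245111427), np.float64(0.625), np.float64(0.263))
  lantern 745
   all min/max [ 0.5959071  -0.29366715  0.09390097] [ 0.6552143  -0.2230453   0.19668879] top 476 [ 0.6157532  -0.25758977  0.17939176]
((617.3388671875, -258.57861328125), (42.98421859741211, 70.13803100585938), 0.27439168095588684)
  bar-ish 34 [ 0.61885718 -0.25943371  0.24963739]
  net mat [array([0.618, 0.258, 0.   ])] hook [array([ 0.636, -0.258,  0.266])] bar [(array([ 0.624, -0.254,  0.266]), 0.96), (array([ 0.527, -0.37 ,  0.266]), 0.95), (array([0.421, 0.027, 0.266]), 0.4)] lan [array([ 0.534, -0.388,  0.096]), array([ 0.628, -0.255,  0.096]), array([0.63 , 0.029, 0.096])] lift [array([0.218, 0.218, 0.   ]), array([0.437, 0.026, 0.   ])]
scene handle 176 ((436.4433898925781, 29.766149520874023), (99.30683135986328, 20.302835
[... 180 characters left out ...]
mat (np.float64(9.75676489509442), np.float64(0.623), np.float64(0.261))
  lantern 844
   all min/max [ 0.59607213 -0.29509031  0.09663355] [ 0.66783976 -0.22361857  0.19884875] top 277 [ 0.64164465 -0.26158882  0.18109882]
((631.8699951171875, -259.5580749511719), (71.23123931884766, 71.8492202758789), 89.30864715576172)
  bar-ish 34 [ 0.64855886 -0.27893478  0.23097395]
  net mat [array([0.623, 0.261, 0.   ]), array([ 0.644, -0.028,  0.   ])] hook [array([ 0.637, -0.265,  0.266]), array([0.715, 0.165, 0.266])] bar [(array([ 0.714, -0.214,  0.266]), 0.46)] lan [array([ 0.618, -0.267,  0.096]), array([ 0.64 , -0.325,  0.096])] lift [array([0.419, 0.023, 0.   ]), array([0.214, 0.213, 0.   ])]
```

>>> step_arm(targets=[{"xyz": [0.03,-0.0275,0]},{"xyz": [0.03,-0.0275,0]},{"xyz": [0.03,-0.0275,0]},{"xyz": [0.03,-0.0275,0]},{"xyz": [0.03,-0.0275,0]},{"xyz": [0.03,-0.0275,0]},{"xyz": [0.03,-0.0275,0]},{"xyz": [0.03,-0.0275,0]},{"xyz": [0.03,-0.0275,0]},{"xyz": [0.03,-0.0275,0]}], grip=0)

```text
$.targets[0]: bad value
```

>>> step_arm(targets=[{"xyz": [0.03,-0.0275,0]},{"xyz": [0.03,-0.0275,0]},{"xyz": [0.03,-0.0275,0]},{"xyz": [0,0,0],"turn": 7.1},{"xyz": [0,0,0],"turn": 7.1},{"xyz": [0,0,0]}])

```text
$.targets[0]: bad value
```

```bash
cat >> h.py <<'E'
def go(x,y,z,yaw):
    o=ctrl.get_obs(); p=o['ee_pos']; M=Rm(o['ee_rot'])
    d=np.array([x,y,z])-p; t=(o['ee_rot'][2]-yaw+180)%360-180
    a=np.radians(o['ee_rot'][2])
    print('t',round(o['t'],2),'p',p.round(4),'rot',o['ee_rot'].round(2),'gap',round(o['finger_gap'],3),'F',o['force'].round(1),'shift',(M.T@d).round(4),'turn',round(t,2))
E
python3 -c "
from h import *
go(.4456,.0322,.012,11.8)"
```

```text
t 2.4 p [ 0.2421 -0.4938  0.2393] rot [-180.     -0.     26.12] gap 0.999 F [-0.3 -0.1 -0.2] shift [ 0.4143 -0.3827  0.2273] turn 14.32
```

>>> step_arm(targets=[{"xyz": [0.03,-0.0275,0.0],"turn": 0},{"xyz": [0.03,-0.0275,0.0],"turn": 0},{"xyz": [0.03,-0.0275,0.0],"turn": 0},{"xyz": [0.03,-0.0275,0.0],"turn": 0},{"xyz": [0.03,-0.0275,0.0],"turn": 0},{"xyz": [0.03,-0.0275,0.0],"turn": 0},{"xyz": [0.03,-0.0275,0.0],"turn": 0},{"xyz": [0.03,-0.0275,0.0],"turn": 0},{"xyz": [0.03,-0.0275,0.0],"turn": 0},{"xyz": [0.03,-0.0275,0.0],"turn": 0}], grip=0)

```text
t: 3.4
ee_pos: [0.3939, -0.1053, 0.2389]
ee_rot: [179.8, -0.1, 25.6]
force: [0.4, -0.3, 0.4]
finger_gap: 0.997
```

>>> step_arm(targets=[{"xyz": [0.03,-0.0275,0.0],"turn": 0},{"xyz": [0.03,-0.0275,0.0],"turn": 0},{"xyz": [0.03,-0.0275,0.0],"turn": 0},{"xyz": [0,0,0],"turn": 7.1},{"xyz": [0,0,0],"turn": 7.1},{"xyz": [0,0,0],"turn": 0}])

```text
t: 4.0
ee_pos: [0.4416, 0.0185, 0.2396]
ee_rot: [179.8, -0.3, 11.4]
force: [-0.3, -0.2, -1.0]
finger_gap: 0.998
```

```bash
python3 -c "
from h import *
go(.4456,.0322,.012,11.8)"
```

```text
t 4.0 p [0.4416 0.0185 0.2396] rot [179.79  -0.28  11.45] gap 0.998 F [-0.3 -0.2 -1. ] shift [ 0.0056 -0.0134  0.2275] turn -0.35
```

>>> step_arm(targets=[{"xyz": [0.006,-0.0135,0],"turn": -0.4},{"xyz": [0,0,0.045],"turn": 0},{"xyz": [0,0,0.045],"turn": 0},{"xyz": [0,0,0.045],"turn": 0},{"xyz": [0,0,0.035],"turn": 0},{"xyz": [0,0,0],"turn": 0}])

```text
t: 4.6
ee_pos: [0.4485, 0.031, 0.0669]
ee_rot: [179.6, -0.8, 12.9]
force: [0.2, 0.8, 0.3]
finger_gap: 0.998
```

```bash
python3 -c "
from h import *
go(.4456,.0322,.012,11.8)"
```

```text
t 4.6 p [0.4485 0.031  0.0669] rot [179.55  -0.76  12.91] gap 0.998 F [0.2 0.8 0.3] shift [-0.0033 -0.0023  0.0549] turn 1.11
```

>>> step_arm(targets=[{"xyz": [-0.003,-0.0023,0.015],"turn": 1},{"xyz": [0,0,0.015],"turn": 0},{"xyz": [0,0,0.01],"turn": 0},{"xyz": [0,0,0.01],"turn": 0},{"xyz": [0,0,0],"turn": 0}])

```text
t: 5.1
ee_pos: [0.4496, 0.0307, 0.0206]
ee_rot: [179.4, -1.2, 12.3]
force: [-0.2, -1.0, 0.5]
finger_gap: 0.996
```

```bash
python3 -c "
from h import *
go(.4456,.0322,.012,11.8)"
```

```text
t 5.1 p [0.4496 0.0307 0.0206] rot [179.37  -1.19  12.29] gap 0.996 F [-0.2 -1.   0.5] shift [-0.0037 -0.0025  0.0085] turn 0.49
```

>>> step_arm(targets=[{"xyz": [-0.004,-0.0025,0.005],"turn": 0.5},{"xyz": [0,0,0.003],"turn": 0},{"xyz": [0,0,0],"turn": 0}])

```text
t: 5.4
ee_pos: [0.4458, 0.0321, 0.0133]
ee_rot: [179.3, -1.3, 11.8]
force: [1.0, -0.8, 0.5]
finger_gap: 1.004
```

>>> step_arm(targets=[{"xyz": [0,0,0],"turn": 0},{"xyz": [0,0,0],"turn": 0},{"xyz": [0,0,0],"turn": 0},{"xyz": [0,0,0],"turn": 0},{"xyz": [0,0,0],"turn": 0},{"xyz": [0,0,0],"turn": 0},{"xyz": [0,0,0],"turn": 0},{"xyz": [0,0,0],"turn": 0}], grip=1, newtons=100)

```text
t: 6.2
ee_pos: [0.4461, 0.0322, 0.0142]
ee_rot: [179.3, -1.4, 11.8]
force: [0.2, -0.2, 0.2]
finger_gap: 0.216
```

```bash
python3 -c "
from h import *
go(.4456,.0322,.15,11.8)"
```

```text
t 6.2 p [0.4461 0.0322 0.0142] rot [179.3   -1.39  11.82] gap 0.216 F [ 0.2 -0.2  0.2] shift [ 0.0028  0.0016 -0.1357] turn 0.02
```

>>> step_arm(targets=[{"xyz": [0,0,-0.01],"turn": 0},{"xyz": [0,0,-0.02],"turn": 0},{"xyz": [0,0,-0.03],"turn": 0},{"xyz": [0,0,-0.04],"turn": 0},{"xyz": [0,0,-0.04],"turn": 0},{"xyz": [0,0,-0.04],"turn": 0},{"xyz": [0,0,-0.04],"turn": 0},{"xyz": [0,0,-0.02],"turn": 0},{"xyz": [0,0,0],"turn": 0}])

```text
t: 7.1
ee_pos: [0.437, 0.0344, 0.2684]
ee_rot: [179.3, -1.3, 11.8]
force: [0.4, -0.0, -1.9]
finger_gap: 0.216
```

```bash
python3 -c "
from h import *
go(.4115,-.2656,.252,1.5)"
```

```text
t 7.1 p [0.437  0.0344 0.2684] rot [179.32  -1.33  11.81] gap 0.216 F [ 0.4 -0.  -1.9] shift [-0.0867  0.2882  0.0178] turn 10.31
```

>>> step_arm(targets=[{"xyz": [-0.01,0.033,0.002],"turn": 0},{"xyz": [-0.01,0.033,0.002],"turn": 0},{"xyz": [-0.01,0.033,0.002],"turn": 0},{"xyz": [-0.01,0.033,0.002],"turn": 0},{"xyz": [-0.01,0.033,0.002],"turn": 0},{"xyz": [-0.01,0.033,0.002],"turn": 0},{"xyz": [-0.01,0.033,0.002],"turn": 0},{"xyz": [-0.01,0.033,0.002],"turn": 0},{"xyz": [0,0,0],"turn": 5.1},{"xyz": [0,0,0],"turn": 5.1}])

```text
t: 8.1
ee_pos: [0.4064, -0.248, 0.2409]
ee_rot: [-179.7, -0.6, 1.4]
force: [-0.7, 1.1, -0.4]
finger_gap: 0.211
```

>>> step_arm(targets=[{"xyz": [0,0,0],"turn": 0},{"xyz": [0,0,0],"turn": 0}])

```text
t: 8.3
ee_pos: [0.4054, -0.2475, 0.2386]
ee_rot: [-179.5, -0.4, 1.5]
force: [0.6, -0.2, -1.5]
finger_gap: 0.213
```

```bash
python3 - <<'E'
from h import *
go(.4115,-.2656,.252,1.5)
T=ctrl.grab_frame('top'); S=ctrl.grab_frame('scene')
for n in ('lifter','lifter_seat','lantern_handle'):
    for c,f in(('top',T),('scene',S)): print(n,c,[(pt(f,*r['uv'],z={'lifter':.238,'lifter_seat':.246,'lantern_handle':.266}[n]).round(3),round(r['score'],2)) for r in ctrl.place_of(c,n)][:3])
s=cv2.resize(S['frame'][110:270,130:330],None,fx=3.7,fy=3.7,interpolation=cv2.INTER_CUBIC)
t=cv2.resize(T['frame'][80:240,320:520],None,fx=3.7,fy=3.7,interpolation=cv2.INTER_CUBIC)
cv2.imwrite('pics/t1.png',t[...,::-1]);cv2.imwrite('pics/s1.png',s[...,::-1])
pickle.dump((T,S),open('pre.pkl','wb'))
C=cloud(T);m=(abs(C[...,2]-.245)<.03)&(C[...,0]<.61)&(C[...,0]>.47)&(abs(C[...,1]+.26)<.06)
P=C[m];print(len(P))
for a in np.arange(.47,.61,.01):
    q=P[(P[:,0]>=a)&(P[:,0]<a+.01)]
    if len(q): print(round(a,2),len(q),q.mean(0).round(4),q[:,1].min().round(4),q[:,1].max().round(4))
E
```

```text
t 8.3 p [ 0.4054 -0.2475  0.2386] rot [-179.47   -0.41    1.46] gap 0.213 F [ 0.6 -0.2 -1.5] shift [ 0.0058  0.0181 -0.0135] turn -0.04
lifter top [(array([ 0.389, -0.248,  0.238]), 0.93), (array([0.251, 0.183, 0.238]), 0.58)]
lifter scene [(array([0.533, 0.274, 0.238]), 0.89), (array([ 0.42 , -0.226,  0.238]), 0.72)]
lifter_seat top [(array([0.367, 0.142, 0.246]), 0.7), (array([ 0.533, -0.243,  0.246]), 0.56)]
lifter_seat scene [(array([0.637, 0.248, 0.246]), 0.71), (array([ 0.54 , -0.227,  0.246]), 0.68)]
lantern_handle top [(array([ 0.628, -0.258,  0.266]), 0.86), (array([ 0.521, -0.373,  0.266]), 0.73), (array([0.404, 0.299, 0.266]), 0.41)]
lantern_handle scene [(array([ 0.718, -0.208,  0.266]), 0.46), (array([ 0.637, -0.269,  0.266]), 0.45)]
300
0.47 13 [ 0.4744 -0.2443  0.2295] -0.2491 -0.2415
0.48 14 [ 0.4848 -0.2444  0.2293] -0.2477 -0.242
0.49 45 [ 0.4966 -0.2423  0.2281] -0.262 -0.2263
0.5 38 [ 0.5044 -0.2433  0.228 ] -0.2624 -0.2263
0.51 24 [ 0.5146 -0.2432  0.2288] -0.2596 -0.2269
0.52 32 [ 0.5253 -0.245   0.2278] -0.2608 -0.2271
0.53 33 [ 0.5354 -0.2427  0.2278] -0.2612 -0.2256
0.54 29 [ 0.545  -0.2414  0.2271] -0.2623 -0.2255
0.55 24 [ 0.5548 -0.2423  0.2282] -0.2588 -0.2258
0.56 40 [ 0.5651 -0.2431  0.2325] -0.2598 -0.2251
0.57 8 [ 0.5708 -0.2448  0.2374] -0.2565 -0.2257
```

View pics/t1.png

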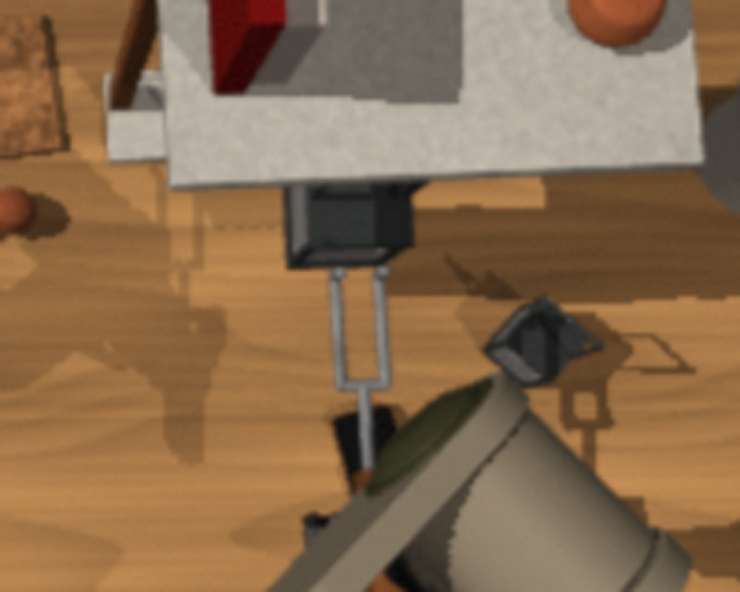

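The prongs (enlarged, about (360,325)) point at the lantern, 15 mm left of its centre. Next I shift sideways and up, then recheck.

>>> step_arm(targets=[{"xyz": [0.002,0.006,-0.006],"turn": 0},{"xyz": [0,0.006,-0.006],"turn": 0},{"xyz": [0,0.005,-0.006],"turn": 0},{"xyz": [0,0,0],"turn": 0},{"xyz": [0,0,0],"turn": 0}])

```text
t: 9.2
ee_pos: [0.4085, -0.2669, 0.2598]
ee_rot: [-179.6, -0.6, 1.4]
force: [0.3, 0.4, -1.4]
finger_gap: 0.214
```

```bash
cat >> h.py <<'E'
def prongs(n=3,x1=.61):
    fs=[ctrl.grab_frame('top') for _ in range(n)];T=dict(fs[0]); T['depth']=np.median([f['depth'] for f in fs],0)
    o=ctrl.get_obs(); p=o['ee_pos']; a=np.radians(o['ee_rot'][2]); C=cloud(T)
    D=C-p; X=D[...,0]*np.cos(a)+D[...,1]*np.sin(a); Y=-D[...,0]*np.sin(a)+D[...,1]*np.cos(a)
    for x in np.arange(.06,.18,.02):
        m=(X>x)&(X<x+.02)&(abs(Y)<.03)&(abs(D[...,2]+.01)<.03)&(C[...,0]<x1)
        if m.sum()>5: print(round(x+.01,2),m.sum(),'Ymid',round((Y[m].min()+Y[m].max())/2,4),'z p85',round(np.percentile(C[...,2][m],85),4))
    return T
E
python3 - <<'E'
from h import *
go(.5015,-.262,.2545,1.5)
prongs()
E
```

```text
t 9.2 p [ 0.4085 -0.2669  0.2598] rot [-179.64   -0.55    1.4 ] gap 0.214 F [ 0.3  0.4 -1.4] shift [ 0.093  -0.0026  0.0062] turn -0.1
0.07 30 Ymid 0.001 z p85 0.2515
0.09 73 Ymid -0.0005 z p85 0.2514
0.11 60 Ymid 0.001 z p85 0.2511
0.13 63 Ymid 0.0001 z p85 0.2506
0.15 65 Ymid 0.0007 z p85 0.2512
0.17 31 Ymid 0.0011 z p85 0.2628
```

>>> step_arm(targets=[{"xyz": [0.005,-0.0025,0.0055],"turn": 0},{"xyz": [0.012,0,0],"turn": 0},{"xyz": [0.012,0,0],"turn": 0},{"xyz": [0,0,0],"turn": 0},{"xyz": [0,0,0],"turn": 0}])

```text
t: 9.85
ee_pos: [0.4405, -0.2623, 0.253]
ee_rot: [-179.5, -0.5, 1.5]
force: [1.1, 0.5, -1.7]
finger_gap: 0.213
```

```bash
python3 - <<'E'
from h import *
go(.5015,-.262,.2545,1.5)
prongs(2)
E
```

```text
t 9.85 p [ 0.4405 -0.2623  0.253 ] rot [-179.55   -0.49    1.48] gap 0.213 F [ 1.1  0.5 -1.7] shift [ 0.0609  0.0013 -0.001 ] turn -0.02
0.07 31 Ymid 0.0006 z p85 0.2454
0.09 77 Ymid 0.0012 z p85 0.2448
0.11 63 Ymid 0.0012 z p85 0.2442
0.13 56 Ymid 0.0018 z p85 0.2442
0.15 64 Ymid 0.0008 z p85 0.2437
0.17 31 Ymid 0.0012 z p85 0.2566
```

>>> step_arm(targets=[{"xyz": [0.01,0.001,0],"turn": 0},{"xyz": [0.01,0.001,0],"turn": 0},{"xyz": [0.01,0,0],"turn": 0},{"xyz": [0.01,0,0],"turn": 0},{"xyz": [0.01,0,0],"turn": 0},{"xyz": [0.007,0,0],"turn": 0},{"xyz": [0,0,0],"turn": 0},{"xyz": [0,0,0],"turn": 0}])

```text
t: 10.75
ee_pos: [0.5027, -0.263, 0.2535]
ee_rot: [-179.6, -0.5, 1.5]
force: [0.0, 0.7, -0.8]
finger_gap: 0.224
```

```bash
python3 - <<'E'
from h import *
go(.5015,-.263,.2545,1.5)
T=prongs(2); S=ctrl.grab_frame('scene')
cv2.imwrite('pics/s2.png',cv2.resize(S['frame'][150:260,150:300],None,fx=5.2,fy=5.2,interpolation=cv2.INTER_CUBIC)[...,::-1])
E
```

```text
t 10.75 p [ 0.5027 -0.263   0.2535] rot [-179.55   -0.5     1.45] gap 0.224 F [ 0.   0.7 -0.8] shift [-0.0012 -0.     -0.0011] turn -0.05
0.07 26 Ymid 0.0013 z p85 0.2449
0.09 71 Ymid 0.0004 z p85 0.2454
0.11 24 Ymid 0.0017 z p85 0.2454
```

View pics/s2.png

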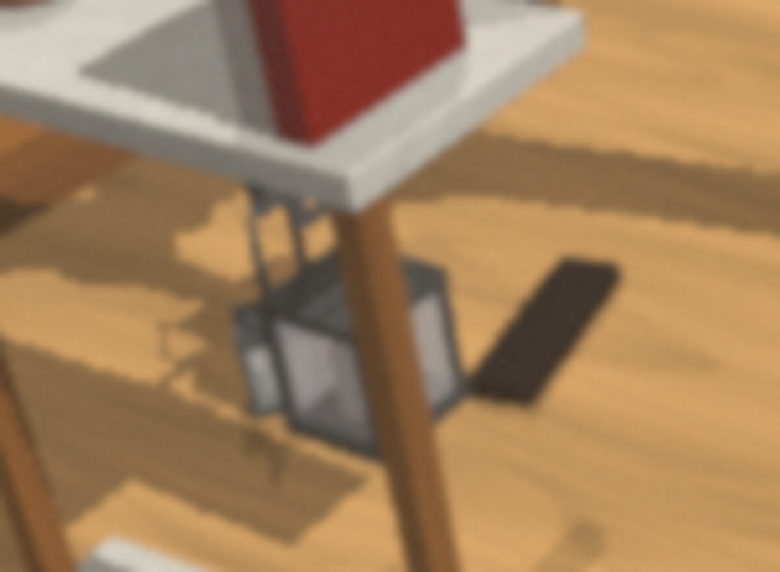

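The prong tips show past the handle at (260,205) and (315,215). No contact force so far, so I start a gentle lift.

>>> step_arm(targets=[{"xyz": [-0.001,0,-0.005],"turn": 0},{"xyz": [0,0,-0.005],"turn": 0},{"xyz": [0,0,-0.004],"turn": 0},{"xyz": [0,0,-0.003],"turn": 0},{"xyz": [0,0,-0.003],"turn": 0},{"xyz": [0,0,-0.003],"turn": 0},{"xyz": [0,0,-0.003],"turn": 0},{"xyz": [0,0,-0.003],"turn": 0},{"xyz": [0,0,0],"turn": 0}])

```text
t: 11.8
ee_pos: [0.4996, -0.2633, 0.2849]
ee_rot: [-179.5, -0.4, 1.4]
force: [-0.3, -0.8, -3.1]
finger_gap: 0.215
```

```bash
python3 - <<'E'
from h import *
go(.5015,-.263,.2945,1.5)
prongs(2)
E
```

```text
t 11.8 p [ 0.4996 -0.2633  0.2849] rot [-179.5    -0.36    1.36] gap 0.215 F [-0.3 -0.8 -3.1] shift [ 0.002  -0.0004 -0.0096] turn -0.14
0.07 29 Ymid 0.0011 z p85 0.2761
0.09 85 Ymid -0.0055 z p85 0.2758
0.11 37 Ymid 0.0016 z p85 0.2756
```

>>> step_arm(targets=[{"xyz": [0.001,0,-0.004],"turn": 0},{"xyz": [0,0,-0.004],"turn": 0},{"xyz": [0,0,-0.001],"turn": 0},{"xyz": [0,0,0],"turn": 0},{"xyz": [0,0,0],"turn": 0}])

```text
t: 12.4
ee_pos: [0.5005, -0.2633, 0.294]
ee_rot: [-179.5, -0.3, 1.4]
force: [-0.2, 0.1, -3.4]
finger_gap: 0.217
```

```bash
cat >> h.py <<'E'
def lan(f,cx,cy,z0,z1,r=.06):
    C=cloud(f); m=(abs(C[...,0]-cx)<r)&(abs(C[...,1]-cy)<r)&(C[...,2]>z0)&(C[...,2]<z1); P=C[m]
    h,e=np.histogram(P[:,2],bins=np.arange(z0,z1,.002)); i=h.argmax(); t=P[abs(P[:,2]-e[i]-.001)<.006]
    print('top plane z',np.median(t[:,2]).round(4),'n',len(t),'rect',cv2.minAreaRect((t[:,:2]*1000).astype(np.float32)),'range',P.min(0).round(3),P.max(0).round(3))
E
python3 - <<'E'
from h import *
go(.5015,-.263,.2945,1.5)
T=prongs(2)
T0,S0=pickle.load(open('avg.pkl','rb'))
S=ctrl.grab_frame('scene')
for f in(T0,T,S0,S): lan(f,.632,-.259,.16,.225)
E
```

```text
t 12.4 p [ 0.5005 -0.2633  0.294 ] rot [-179.46   -0.31    1.37] gap 0.217 F [-0.2  0.1 -3.4] shift [ 0.001  -0.0003 -0.0004] turn -0.13
0.07 31 Ymid 0.0008 z p85 0.2856
0.09 81 Ymid 0.0007 z p85 0.2847
0.11 37 Ymid 0.0007 z p85 0.2849
top plane z 0.1792 n 467 rect ((617.3388671875, -258.57861328125), (42.98421859741211, 70.13803100585938), 0.27439168095588684) range [ 0.596 -0.294  0.161] [ 0.639 -0.223  0.219]
top plane z 0.198 n 336 rect ((615.5358276367188, -257.43975830078125), (37.97425842285156, 70.0367431640625), 1.4859286546707153) range [ 0.596 -0.293  0.16 ] [ 0.641 -0.222  0.216]
top plane z 0.1815 n 252 rect ((631.8699951171875, -259.5580749511719), (71.23123931884766, 71.8492202758789), 89.30864715576172) range [ 0.596 -0.295  0.16 ] [ 0.668 -0.224  0.225]
top plane z 0.2003 n 240 rect ((631.9491577148438, -257.3450622558594), (71.78604888916016, 73.15304565429688), 89.85969543457031) range [ 0.595 -0.293  0.16 ] [ 0.669 -0.221  0.223]
```

>>> step_arm(targets=[{"xyz": [-0.003,0,-0.0015],"turn": 0},{"xyz": [-0.005,0,0],"turn": 0},{"xyz": [-0.006,0,0],"turn": 0},{"xyz": [0,0,0],"turn": 0}])

```text
t: 12.95
ee_pos: [0.4851, -0.2635, 0.2953]
ee_rot: [-179.4, -0.3, 1.4]
force: [-0.1, 0.4, -2.9]
finger_gap: 0.216
```

```bash
python3 - <<'E'
from h import *
go(.4015,-.2656,.2952,1.5)
T=ctrl.grab_frame('top');lan(T,.617,-.259,.16,.225)
S=ctrl.grab_frame('scene');lan(S,.617,-.259,.16,.225)
E
```

```text
t 12.95 p [ 0.4851 -0.2635  0.2953] rot [-179.44   -0.27    1.37] gap 0.216 F [-0.1  0.4 -2.9] shift [-0.0836  0.0001 -0.0003] turn -0.13
top plane z 0.1993 n 492 rect ((605.7617797851562, -257.7354736328125), (54.4274787902832, 70.67292022705078), 0.31741297245025635) range [ 0.578 -0.293  0.16 ] [ 0.641 -0.222  0.223]
top plane z 0.2013 n 203 rect ((613.0989379882812, -257.77685546875), (71.60652923583984, 71.8581771850586), 89.91162109375) range [ 0.576 -0.294  0.16 ] [ 0.649 -0.222  0.225]
```

>>> step_arm(targets=[{"xyz": [-0.008,0,0],"turn": 0},{"xyz": [-0.008,0,0],"turn": 0},{"xyz": [-0.008,0,0],"turn": 0},{"xyz": [-0.008,0,0],"turn": 0},{"xyz": [-0.008,0,0],"turn": 0},{"xyz": [-0.008,0,0],"turn": 0},{"xyz": [-0.008,0,0],"turn": 0},{"xyz": [-0.008,0,0],"turn": 0},{"xyz": [-0.006,0,0],"turn": 0},{"xyz": [-0.003,0,0],"turn": 0}])

```text
t: 14.05
ee_pos: [0.4059, -0.2654, 0.2951]
ee_rot: [-179.5, -0.3, 1.4]
force: [0.4, -1.1, -3.2]
finger_gap: 0.217
```

```bash
python3 - <<'E'
from h import *
go(.4015,-.2656,.2952,1.5)
T=ctrl.grab_frame('top');lan(T,.545,-.259,.16,.225)
S=ctrl.grab_frame('scene');lan(S,.545,-.259,.16,.225)
cv2.imwrite('pics/both3.png',np.vstack([cv2.resize(S['frame'][110:260,150:400],None,fx=2.4,fy=2,),cv2.resize(T['frame'][80:230,300:550],None,fx=2.4,fy=2)])[:600,:,::-1])
E
```

```text
t 14.05 p [ 0.4059 -0.2654  0.2951] rot [-179.48   -0.3     1.36] gap 0.217 F [ 0.4 -1.1 -3.2] shift [-0.0044  0.0001 -0.0002] turn -0.14
top plane z 0.1991 n 653 rect ((537.4147338867188, -259.2931823730469), (70.73783111572266, 71.20870208740234), 0.8092948198318481) range [ 0.502 -0.295  0.16 ] [ 0.573 -0.223  0.221]
top plane z 0.2015 n 294 rect ((539.096435546875, -254.06570434570312), (72.96202850341797, 60.425880432128906), 1.8892875909805298) range [ 0.502 -0.286  0.16 ] [ 0.575 -0.223  0.223]
```

View pics/both3.png

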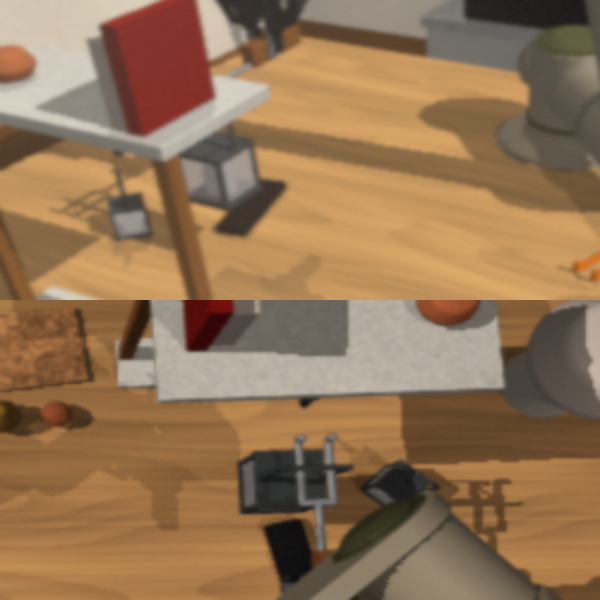

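The lantern hangs level on the lifter, clear of the shelf; the small lantern and remote are untouched. Carry starts with gentle ramps.

>>> step_arm(targets=[{"xyz": [0,-0.002,-0.001],"turn": 0},{"xyz": [0.001,-0.004,-0.002],"turn": 0},{"xyz": [0.001,-0.006,-0.002],"turn": 0},{"xyz": [0.002,-0.008,-0.002],"turn": 0},{"xyz": [0.002,-0.01,-0.001],"turn": 0},{"xyz": [0.002,-0.012,0],"turn": 0},{"xyz": [0.003,-0.014,0],"turn": 0},{"xyz": [0.003,-0.016,0],"turn": 0},{"xyz": [0.004,-0.018,0],"turn": 0},{"xyz": [0.004,-0.02,0],"turn": 0}])

```text
t: 15.15
ee_pos: [0.4272, -0.1464, 0.3048]
ee_rot: [-179.4, -0.3, 1.3]
force: [-0.1, 0.2, -4.0]
finger_gap: 0.218
```

>>> step_arm(targets=[{"xyz": [0.004,-0.02,0],"turn": -0.5},{"xyz": [0.004,-0.02,0],"turn": -0.5},{"xyz": [0.004,-0.02,0],"turn": -0.5},{"xyz": [0.004,-0.02,0],"turn": -0.5},{"xyz": [0.004,-0.02,0],"turn": -0.5},{"xyz": [0.004,-0.02,0],"turn": -0.5},{"xyz": [0.004,-0.02,0],"turn": -0.5},{"xyz": [0.004,-0.018,0],"turn": -0.5},{"xyz": [0.004,-0.016,0],"turn": -0.5},{"xyz": [0.004,-0.014,0],"turn": -0.5}])

```text
t: 16.15
ee_pos: [0.4519, 0.0635, 0.3074]
ee_rot: [-179.3, -0.3, 6.9]
force: [0.4, -0.5, -3.6]
finger_gap: 0.213
```

```bash
python3 - <<'E'
from h import *
go(.4959,.2317,.30,12)
E
```

```text
t 16.15 p [0.4519 0.0635 0.3074] rot [-179.26   -0.35    6.93] gap 0.213 F [ 0.4 -0.5 -3.6] shift [ 0.0639 -0.1615  0.0099] turn -5.07
```

>>> step_arm(targets=[{"xyz": [0.006,-0.015,0],"turn": -0.5},{"xyz": [0.006,-0.016,0],"turn": -0.5},{"xyz": [0.006,-0.016,0],"turn": -0.5},{"xyz": [0.006,-0.016,0],"turn": -0.5},{"xyz": [0.006,-0.015,0],"turn": -0.5},{"xyz": [0.006,-0.014,0],"turn": -0.5},{"xyz": [0.006,-0.012,0],"turn": -0.5},{"xyz": [0.005,-0.01,0],"turn": -0.5},{"xyz": [0.004,-0.008,0],"turn": -0.5},{"xyz": [0.003,-0.006,0],"turn": -0.5}])

```text
t: 17.15
ee_pos: [0.4802, 0.2144, 0.3093]
ee_rot: [-179.1, -0.3, 12.6]
force: [0.8, -0.8, -3.6]
finger_gap: 0.217
```

>>> step_arm(targets=[{"xyz": [0.002,-0.005,0],"turn": 0},{"xyz": [0.001,-0.003,0],"turn": 0},{"xyz": [0,0,0],"turn": 0}])

```text
t: 17.45
ee_pos: [0.4816, 0.2238, 0.3093]
ee_rot: [-179.1, -0.2, 12.6]
force: [-0.2, 0.3, -4.6]
finger_gap: 0.215
```

```bash
python3 - <<'E'
from h import *
go(.4959,.2317,.20,12)
T=ctrl.grab_frame('top');lan(T,.61,.24,.16,.225,.08)
S=ctrl.grab_frame('scene');lan(S,.61,.24,.16,.225,.08)
E
```

```text
t 17.45 p [0.4816 0.2238 0.3093] rot [-179.07   -0.23   12.61] gap 0.215 F [-0.2  0.3 -4.6] shift [ 0.0152 -0.0028  0.1094] turn 0.61
top plane z 0.2129 n 401 rect ((609.7061767578125, 255.97325134277344), (70.593017578125, 70.23921966552734), 12.457876205444336) range [0.579 0.215 0.161] [0.65  0.294 0.223]
top plane z 0.215 n 735 rect ((610.8990478515625, 255.04420471191406), (72.26751708984375, 69.75337982177734), 11.75748062133789) range [0.572 0.217 0.16 ] [0.652 0.296 0.225]
```

>>> step_arm(targets=[{"xyz": [0.004,-0.001,0.002],"turn": 0},{"xyz": [0.005,-0.001,0.005],"turn": 0},{"xyz": [0.004,-0.001,0.01],"turn": 0},{"xyz": [0.002,0,0.014],"turn": 0},{"xyz": [0,0,0.016],"turn": 0},{"xyz": [0,0,0.016],"turn": 0},{"xyz": [0,0,0.012],"turn": 0},{"xyz": [0,0,0.008],"turn": 0},{"xyz": [0,0,0.004],"turn": 0},{"xyz": [0,0,0],"turn": 0}])

```text
t: 18.55
ee_pos: [0.4978, 0.2307, 0.2135]
ee_rot: [-179.1, -0.0, 12.4]
force: [0.5, 0.3, -3.5]
finger_gap: 0.219
```

```bash
python3 - <<'E'
from h import *
go(.4959,.2317,.189,12)
T=ctrl.grab_frame('top');lan(T,.624,.26,.07,.15,.08)
S=ctrl.grab_frame('scene');lan(S,.624,.26,.07,.15,.08)
E
```

```text
t 18.55 p [0.4978 0.2307 0.2135] rot [-1.7909e+02 -1.0000e-02  1.2450e+01] gap 0.219 F [ 0.5  0.3 -3.5] shift [-0.0017 -0.001   0.0245] turn 0.45
top plane z 0.1164 n 268 rect ((619.4136962890625, 260.2965087890625), (70.04511260986328, 69.94515991210938), 11.983662605285645) range [0.589 0.22  0.07 ] [0.658 0.3   0.148]
top plane z 0.1192 n 746 rect ((621.0089111328125, 260.2960205078125), (72.22685241699219, 69.63970947265625), 12.079020500183105) range [0.581 0.223 0.07 ] [0.663 0.302 0.149]
```

>>> step_arm(targets=[{"xyz": [0.002,0,0.004],"turn": 0},{"xyz": [0.001,-0.001,0.005],"turn": 0},{"xyz": [0,0,0.004],"turn": 0},{"xyz": [0,0,0.002],"turn": 0},{"xyz": [0,0,0],"turn": 0}])

```text
t: 19.15
ee_pos: [0.5017, 0.233, 0.1996]
ee_rot: [-179.1, -0.3, 12.5]
force: [-0.1, -0.0, -2.6]
finger_gap: 0.21
```

>>> step_arm(targets=[{"xyz": [0,0,0.001],"turn": 0},{"xyz": [0,0,0.001],"turn": 0},{"xyz": [0,0,0.001],"turn": 0},{"xyz": [0,0,0.001],"turn": 0}])

```text
t: 19.55
ee_pos: [0.5018, 0.2331, 0.1956]
ee_rot: [-179.1, -0.3, 12.5]
force: [-0.1, -0.1, -3.3]
finger_gap: 0.216
```

```bash
python3 - <<'E'
from h import *
go(.4959,.2317,.189,12)
T=ctrl.grab_frame('top');lan(T,.624,.26,.07,.15,.08)
S=ctrl.grab_frame('scene');lan(S,.624,.26,.07,.15,.08)
E
```

```text
t 19.55 p [0.5018 0.2331 0.1956] rot [-179.09   -0.32   12.45] gap 0.216 F [-0.1 -0.1 -3.3] shift [-0.0061  0.0002  0.0065] turn 0.45
top plane z 0.0994 n 322 rect ((630.036376953125, 264.27490234375), (71.22569274902344, 69.97705841064453), 12.208473205566406) range [0.6   0.224 0.073] [0.67  0.305 0.147]
top plane z 0.1014 n 742 rect ((632.4898681640625, 264.4353942871094), (72.95751953125, 69.93604278564453), 11.218419075012207) range [0.593 0.227 0.07 ] [0.675 0.305 0.149]
```

>>> step_arm(targets=[{"xyz": [0,0,0],"turn": 0},{"xyz": [0,0,0],"turn": 0},{"xyz": [0,0,0],"turn": 0},{"xyz": [0,0,0],"turn": 0},{"xyz": [0,0,0],"turn": 0},{"xyz": [0,0,0],"turn": 0},{"xyz": [0,0,0],"turn": 0},{"xyz": [0,0,0],"turn": 0}])

```text
t: 20.45
ee_pos: [0.5018, 0.2331, 0.1957]
ee_rot: [-179.1, -0.3, 12.5]
force: [-0.4, 0.7, -3.2]
finger_gap: 0.218
```

```bash
python3 - <<'E'
from h import *
go(.4959,.2317,.189,12)
for i in range(6): T=ctrl.grab_frame('top');lan(T,.624,.26,.07,.15,.08)
E
```

```text
t 20.45 p [0.5018 0.2331 0.1957] rot [-179.09   -0.33   12.46] gap 0.218 F [-0.4  0.7 -3.2] shift [-0.0061  0.0002  0.0067] turn 0.46
top plane z 0.0997 n 329 rect ((632.316162109375, 264.80657958984375), (71.22073364257812, 69.85791778564453), 11.89358139038086) range [0.603 0.224 0.07 ] [0.673 0.304 0.15 ]
top plane z 0.0998 n 328 rect ((633.0186767578125, 264.7662353515625), (69.53994750976562, 70.5740737915039), 11.436164855957031) range [0.603 0.224 0.072] [0.673 0.304 0.147]
top plane z 0.0999 n 331 rect ((632.6752319335938, 264.61285400390625), (71.19354248046875, 69.67012023925781), 11.648995399475098) range [0.602 0.224 0.073] [0.672 0.305 0.149]
top plane z 0.0996 n 328 rect ((631.8309326171875, 264.5432434082031), (70.0781478881836, 69.44719696044922), 11.221110343933105) range [0.601 0.225 0.07 ] [0.672 0.305 0.149]
top plane z 0.0995 n 322 rect ((630.2939453125, 264.0802001953125), (70.8033218383789, 70.07146453857422), 12.45777416229248) range [0.6   0.224 0.073] [0.67  0.304 0.148]
top plane z 0.0996 n 314 rect ((629.3624267578125, 263.7654724121094), (69.55317687988281, 69.54682922363281), 12.483245849609375) range [0.6   0.223 0.07 ] [0.67  0.304 0.148]
```

>>> step_arm(targets=[{"xyz": [-0.001,0,0],"turn": 0},{"xyz": [-0.001,0,0],"turn": 0},{"xyz": [-0.001,0,0],"turn": 0},{"xyz": [-0.001,0,0],"turn": 0},{"xyz": [-0.001,0,0],"turn": 0},{"xyz": [0,0,0],"turn": 0},{"xyz": [0,0,0],"turn": 0},{"xyz": [0,0,0],"turn": 0},{"xyz": [0,0,0],"turn": 0},{"xyz": [0,0,0],"turn": 0}])

```text
t: 21.75
ee_pos: [0.4964, 0.2319, 0.1957]
ee_rot: [-179.1, -0.3, 12.5]
force: [-1.3, 0.7, -2.9]
finger_gap: 0.217
```

>>> step_arm(targets=[{"xyz": [0,0,0.001],"turn": 0},{"xyz": [0,0,0.001],"turn": 0},{"xyz": [0,0,0.001],"turn": 0},{"xyz": [0,0,0.001],"turn": 0},{"xyz": [0,0,0],"turn": 0}])

```text
t: 22.25
ee_pos: [0.4964, 0.232, 0.1912]
ee_rot: [-179.1, -0.3, 12.5]
force: [0.1, -0.1, -3.1]
finger_gap: 0.214
```

```bash
python3 - <<'E'
from h import *
go(.4959,.2317,.189,12)
for i in range(4): T=ctrl.grab_frame('top');lan(T,.624,.26,.07,.15,.08)
E
```

```text
t 22.25 p [0.4964 0.232  0.1912] rot [-179.09   -0.31   12.45] gap 0.214 F [ 0.1 -0.1 -3.1] shift [-0.0006  0.0002  0.0022] turn 0.45
top plane z 0.0951 n 331 rect ((623.921875, 262.76263427734375), (70.61228942871094, 69.97828674316406), 11.912040710449219) range [0.593 0.223 0.072] [0.663 0.303 0.148]
top plane z 0.095 n 325 rect ((623.7936401367188, 263.0552978515625), (71.43711853027344, 69.7002182006836), 11.845475196838379) range [0.593 0.224 0.074] [0.664 0.303 0.15 ]
top plane z 0.095 n 327 rect ((623.7078247070312, 263.02471923828125), (70.21007537841797, 70.00116729736328), 11.812417030334473) range [0.593 0.223 0.07 ] [0.663 0.303 0.148]
top plane z 0.0952 n 327 rect ((623.7069091796875, 262.9919128417969), (70.26350402832031, 70.08308410644531), 11.563459396362305) range [0.593 0.223 0.071] [0.664 0.303 0.149]
```

Centred on the mat and settled. I lower the last few millimetres at 10 mm/s.

>>> step_arm(targets=[{"xyz": [0,0,0.001],"turn": 0},{"xyz": [0,0,0.001],"turn": 0},{"xyz": [0,0,0.001],"turn": 0},{"xyz": [0,0,0.001],"turn": 0},{"xyz": [0,0,0.001],"turn": 0},{"xyz": [0,0,0],"turn": 0}])

```text
t: 23.05
ee_pos: [0.497, 0.2323, 0.1866]
ee_rot: [-179.1, -0.5, 12.5]
force: [0.5, 0.2, -3.1]
finger_gap: 0.215
```

```bash
python3 - <<'E'
from h import *
go(.4959,.2317,.165,12)
T=ctrl.grab_frame('top');lan(T,.624,.26,.07,.15,.08)
E
```

```text
t 23.05 p [0.497  0.2323 0.1866] rot [-179.09   -0.46   12.46] gap 0.215 F [ 0.5  0.2 -3.1] shift [-0.0014  0.0007  0.0216] turn 0.46
top plane z 0.0917 n 325 rect ((623.9632568359375, 263.9056701660156), (70.07925415039062, 69.2563247680664), 12.312396049499512) range [0.594 0.223 0.07 ] [0.664 0.304 0.15 ]
```

>>> step_arm(targets=[{"xyz": [0,0,0.001],"turn": 0},{"xyz": [0,0,0.001],"turn": 0},{"xyz": [0,0,0.001],"turn": 0},{"xyz": [0,0,0.001],"turn": 0},{"xyz": [0,0,0],"turn": 0}])

```text
t: 23.6
ee_pos: [0.4977, 0.2325, 0.1831]
ee_rot: [-179.1, -0.6, 12.5]
force: [0.1, 0.0, -1.3]
finger_gap: 0.215
```

```bash
python3 - <<'E'
from h import *
go(.4959,.2317,.165,12)
T=ctrl.grab_frame('top');lan(T,.624,.26,.07,.15,.08)
E
```

```text
t 23.6 p [0.4977 0.2325 0.1831] rot [-179.09   -0.61   12.46] gap 0.215 F [ 0.1  0.  -1.3] shift [-0.0021  0.0006  0.018 ] turn 0.46
top plane z 0.0916 n 329 rect ((624.2944946289062, 264.2458190917969), (70.78597259521484, 69.81942749023438), 11.742260932922363) range [0.594 0.224 0.072] [0.664 0.305 0.146]
```

>>> step_arm(targets=[{"xyz": [0,0,0.003],"turn": 0},{"xyz": [0,0,0.003],"turn": 0},{"xyz": [0,0,0.003],"turn": 0},{"xyz": [0,0,0.003],"turn": 0},{"xyz": [0,0,0.003],"turn": 0},{"xyz": [0,0,0.003],"turn": 0},{"xyz": [0,0,0],"turn": 0}])

```text
t: 24.35
ee_pos: [0.4977, 0.2328, 0.1632]
ee_rot: [-179.1, -0.6, 12.5]
force: [0.0, -0.5, -0.7]
finger_gap: 0.214
```

```bash
python3 - <<'E'
from h import *
go(.4959,.2317,.165,12)
T=prongs(3,.9);lan(T,.624,.26,.07,.15,.08)
S=ctrl.grab_frame('scene')
u,v=[int(a) for a in proj(S,np.array([.62,.26,.13]))]
cv2.imwrite('pics/s4.png',cv2.resize(S['frame'][max(v-75,0):v+75,u-90:u+90],None,fx=4,fy=4,interpolation=cv2.INTER_CUBIC)[...,::-1])
E
```

```text
t 24.35 p [0.4977 0.2328 0.1632] rot [-179.08   -0.59   12.45] gap 0.214 F [ 0.  -0.5 -0.7] shift [-0.002   0.0006 -0.0018] turn 0.45
0.11 44 Ymid 0.0006 z p85 0.1551
0.13 96 Ymid -0.0002 z p85 0.1825
0.15 49 Ymid 0.0002 z p85 0.1544
0.17 28 Ymid -0.0002 z p85 0.1676
top plane z 0.0916 n 357 rect ((624.3075561523438, 264.78375244140625), (69.90392303466797, 70.44794464111328), 11.184328079223633) range [0.594 0.224 0.071] [0.664 0.304 0.15 ]
```

View pics/s4.png

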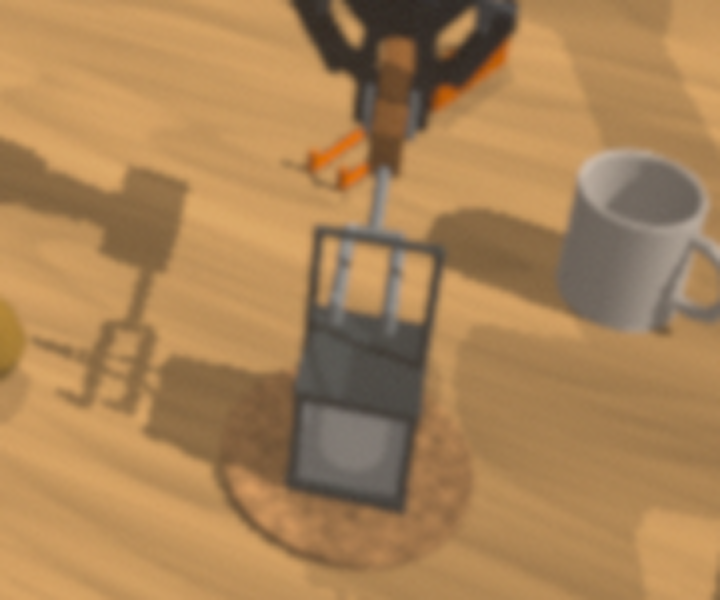

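The lantern stands on the mat at (355,440) and the prongs sit below the bar with about 8 mm of tip clearance. Withdrawing now.

>>> step_arm(targets=[{"xyz": [-0.005,0,0],"turn": 0},{"xyz": [-0.008,0,0],"turn": 0},{"xyz": [-0.01,0,0],"turn": 0},{"xyz": [-0.012,0,0],"turn": 0},{"xyz": [-0.012,0,0],"turn": 0},{"xyz": [-0.012,0,0],"turn": 0},{"xyz": [-0.012,0,0],"turn": 0},{"xyz": [-0.012,0,0],"turn": 0},{"xyz": [-0.01,0,0],"turn": 0},{"xyz": [0,0,0],"turn": 0}])

```text
t: 25.55
ee_pos: [0.3971, 0.2108, 0.1635]
ee_rot: [-179.1, -0.7, 12.5]
force: [0.7, -0.2, -1.6]
finger_gap: 0.215
```

```bash
python3 - <<'E'
from h import *
go(.4461,.0322,.16,11.82)
T=prongs(3,.9);lan(T,.624,.26,.07,.15,.08)
E
```

```text
t 25.55 p [0.3971 0.2108 0.1635] rot [-179.09   -0.67   12.49] gap 0.215 F [ 0.7 -0.2 -1.6] shift [0.0092 0.185  0.0007] turn 0.67
0.07 14 Ymid 0.0004 z p85 0.1564
0.09 63 Ymid 0.0003 z p85 0.1556
0.11 53 Ymid 0.0005 z p85 0.1559
0.13 50 Ymid 0.0003 z p85 0.1549
0.15 57 Ymid 0.0008 z p85 0.1553
0.17 20 Ymid 0.0004 z p85 0.1678
top plane z 0.0917 n 629 rect ((623.7740478515625, 264.78802490234375), (69.8877182006836, 70.14093017578125), 11.836759567260742) range [0.548 0.224 0.07 ] [0.664 0.304 0.15 ]
```

>>> step_arm(targets=[{"xyz": [0,0.01,0],"turn": 0},{"xyz": [0,0.022,0],"turn": 0},{"xyz": [0,0.025,0],"turn": 0},{"xyz": [0,0.025,0],"turn": 0},{"xyz": [0,0.025,0],"turn": 0},{"xyz": [0,0.025,0],"turn": 0},{"xyz": [0,0.025,0],"turn": 0},{"xyz": [0,0.018,0],"turn": 0},{"xyz": [0,0.005,0],"turn": 0},{"xyz": [0,0,0],"turn": 0}])

```text
t: 26.7
ee_pos: [0.4437, 0.0232, 0.1599]
ee_rot: [-179.2, -0.9, 12.4]
force: [0.6, 0.6, -1.3]
finger_gap: 0.215
```

>>> step_arm(targets=[{"xyz": [0,0,0.01],"turn": 0},{"xyz": [0,0,0.02],"turn": 0},{"xyz": [0,0,0.02],"turn": 0},{"xyz": [0,0,0.02],"turn": 0},{"xyz": [0,0,0.02],"turn": 0},{"xyz": [0,0,0.01],"turn": 0},{"xyz": [0,0,0.005],"turn": 0},{"xyz": [0,0,0],"turn": 0}])

```text
t: 27.5
ee_pos: [0.4428, 0.0311, 0.0478]
ee_rot: [-179.1, -0.8, 12.9]
force: [0.7, -0.4, -1.3]
finger_gap: 0.215
```

```bash
python3 - <<'E'
from h import *
go(.436,.0305,.0142,11.82)
T=prongs(3,.9)
E
```

```text
t 27.5 p [0.4428 0.0311 0.0478] rot [-179.09   -0.79   12.87] gap 0.215 F [ 0.7 -0.4 -1.3] shift [-0.0072 -0.0004  0.0335] turn 1.05
0.07 11 Ymid 0.0012 z p85 0.0407
0.09 50 Ymid 0.0007 z p85 0.0403
0.11 42 Ymid 0.0008 z p85 0.0403
0.13 43 Ymid 0.0013 z p85 0.0402
0.15 41 Ymid 0.0015 z p85 0.0404
0.17 17 Ymid 0.0008 z p85 0.0543
```

>>> step_arm(targets=[{"xyz": [-0.002,0,0.008],"turn": 0},{"xyz": [-0.002,0,0.008],"turn": 0},{"xyz": [0,0,0.006],"turn": 0},{"xyz": [0,0,0.003],"turn": 0},{"xyz": [0,0,0.002],"turn": 0},{"xyz": [0,0,0.001],"turn": 0},{"xyz": [0,0,0.001],"turn": 0},{"xyz": [0,0,0],"turn": 0}])

```text
t: 28.45
ee_pos: [0.4405, 0.03, 0.0183]
ee_rot: [-179.2, -1.1, 12.8]
force: [-0.6, 0.1, -0.6]
finger_gap: 0.212
```

```bash
python3 - <<'E'
from h import *
go(.436,.0305,.0142,11.82)
T=prongs(3,.9)
E
```

```text
t 28.45 p [0.4405 0.03   0.0183] rot [-179.22   -1.07   12.83] gap 0.212 F [-0.6  0.1 -0.6] shift [-0.0043 -0.0015  0.004 ] turn 1.01
0.07 83 Ymid -0.0028 z p85 0.0057
0.09 143 Ymid 0.0001 z p85 0.0094
0.11 146 Ymid -0.0001 z p85 0.0095
0.13 144 Ymid 0.0 z p85 0.0086
0.15 144 Ymid 0.0002 z p85 0.0091
0.17 140 Ymid 0.0003 z p85 0.0015
```

>>> step_arm(targets=[{"xyz": [0,0,0.001],"turn": 0},{"xyz": [0,0,0.001],"turn": 0},{"xyz": [0,0,0.001],"turn": 0},{"xyz": [0,0,0],"turn": 0}])

```text
t: 29.0
ee_pos: [0.4407, 0.03, 0.0154]
ee_rot: [-179.2, -1.1, 12.8]
force: [-0.1, 0.9, -0.7]
finger_gap: 0.214
```

```bash
python3 - <<'E'
from h import *
go(.436,.0305,.0142,11.82)
T=prongs(2,.9)
E
```

```text
t 29.0 p [0.4407 0.03   0.0154] rot [-179.24   -1.11   12.83] gap 0.214 F [-0.1  0.9 -0.7] shift [-0.0045 -0.0015  0.0012] turn 1.01
0.07 88 Ymid -0.0028 z p85 0.0034
0.09 137 Ymid -0.0002 z p85 0.007
0.11 145 Ymid -0.0001 z p85 0.0059
0.13 144 Ymid 0.0 z p85 0.0067
0.15 144 Ymid 0.0002 z p85 0.0064
0.17 137 Ymid -0.0 z p85 0.002
```

>>> step_arm(targets=[{"xyz": [0,0,0.001],"turn": 0},{"xyz": [0,0,0.0005],"turn": 0},{"xyz": [0,0,0],"turn": 0}])

```text
t: 29.4
ee_pos: [0.4408, 0.03, 0.0144]
ee_rot: [-179.3, -1.2, 12.8]
force: [-0.9, -0.0, 1.8]
finger_gap: 0.217
```

>>> step_arm(targets=[{"xyz": [0,0,0],"turn": 0},{"xyz": [0,0,0],"turn": 0},{"xyz": [0,0,0],"turn": 0},{"xyz": [0,0,0],"turn": 0},{"xyz": [0,0,0],"turn": 0},{"xyz": [0,0,0],"turn": 0},{"xyz": [0,0,0],"turn": 0},{"xyz": [0,0,0],"turn": 0}], grip=0)

```text
t: 30.2
ee_pos: [0.4411, 0.0299, 0.0143]
ee_rot: [-179.3, -1.2, 12.8]
force: [0.3, 0.7, -0.4]
finger_gap: 1.0
```

>>> step_arm(targets=[{"xyz": [0,0,-0.01],"turn": 0},{"xyz": [0,0,-0.02],"turn": 0},{"xyz": [0,0,-0.03],"turn": 0},{"xyz": [0,0,-0.03],"turn": 0},{"xyz": [0,0,-0.03],"turn": 0},{"xyz": [0,0,-0.03],"turn": 0},{"xyz": [-0.03,0,0],"turn": 0},{"xyz": [-0.03,0,0],"turn": 0},{"xyz": [0,0,0],"turn": 0},{"xyz": [0,0,0],"turn": 0}])

```text
t: 31.2
ee_pos: [0.3775, 0.0137, 0.1757]
ee_rot: [-179.5, -1.5, 12.8]
force: [-0.7, -0.0, -0.9]
finger_gap: 0.997
```

```bash
python3 - <<'E'
from h import *
go(.436,.0305,.2,11.82)
T=ctrl.grab_frame('top');lan(T,.624,.26,.07,.15,.08)
S=ctrl.grab_frame('scene');lan(S,.624,.26,.07,.15,.08)
for C in (cloud(T),cloud(S)):
    m=(abs(C[...,0]-.43)<.07)&(abs(C[...,1]-.03)<.04)&(C[...,2]>.022)&(C[...,2]<.06)
    if m.sum()>10: print('handle z',np.median(C[m][:,2]),m.sum(),cv2.minAreaRect((C[m][:,:2]*1000).astype(np.float32)))
cv2.imwrite('pics/end.png',S['frame'][...,::-1])
E
```

```text
t 31.2 p [0.3775 0.0137 0.1757] rot [-179.46   -1.45   12.85] gap 0.997 F [-0.7 -0.  -0.9] shift [ 0.0613 -0.0035 -0.0227] turn 1.03
top plane z 0.0913 n 622 rect ((623.79345703125, 264.6604919433594), (69.93444061279297, 70.9994125366211), 11.56517505645752) range [0.583 0.224 0.07 ] [0.664 0.304 0.15 ]
top plane z 0.0933 n 736 rect ((623.8495483398438, 263.9879150390625), (73.0779800415039, 69.67424774169922), 12.539604187011719) range [0.584 0.227 0.07 ] [0.667 0.305 0.15 ]
handle z 0.03222627020739499 130 ((453.09783935546875, 32.99146270751953), (52.6292724609375, 19.56625747680664), 13.217031478881836)
handle z 0.034216639487558986 174 ((431.4740905761719, 26.838695526123047), (102.70201873779297, 20.543560028076172), 12.446078300476074)
```

View pics/end.png

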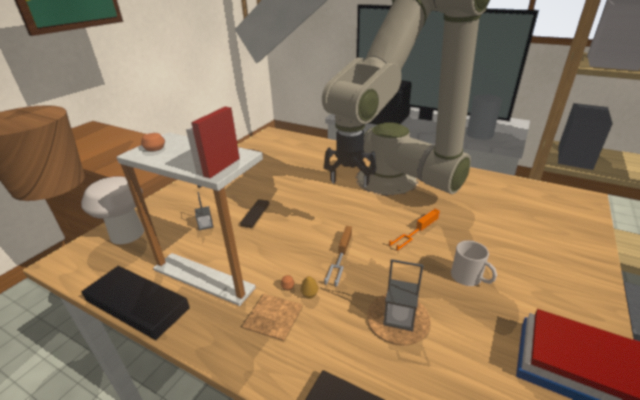

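The lantern is on the mat at (402,300), the lifter is flat at (340,258), and everything else is where it started.

```bash
python3 -c "
from cell import ctrl
print(ctrl.hand_in())"
```

```text
the job is handed in; nothing more can be done
None
```

I lifted the larger lantern off the hook by its handle with the wooden lifter and set it down on the round mat. I then withdrew the prongs and laid the lifter back almost where I found it. The job was handed in at about 31 s; `ctrl.hand_in()` reported no verdict.

**Last checks:**
- **Lantern:** its centre measures about (0.624, 0.264), within about 3 mm of my mat estimate of (0.624, 0.262). Its top is level at 0.091–0.093 m, which fits standing on the 8 mm mat (0.093 m).
- **Lifter:** it lies flat, right way up, with its handle top at 0.032–0.034 m, the same as at the start. It is well clear of the lantern.
- **Other things:** none looked moved in the final picture; I did not measure them.

**What disagreed:**
- **Cameras:** the two cameras differ by about 2 mm in height, which is within their calibration.
- **Tool tilt:** the tool drifted by about 1° during moves.
- **Lantern swing:** the lantern swung a few millimetres above the mat, so I waited and re-centred it before lowering.

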